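# Open the bottle tote and hold its gate wide

### The arm

A 6-joint arm with a two-finger parallel gripper is mounted at the origin on the work surface. World frame = base frame: x ahead of the robot, y to its left, z up, the work surface at z = 0. Lengths are in m, angles in degrees, forces in N, time in s.
With the tool pointing down it reaches from about 0.3 to 0.85 m from the base axis. Payload 5.4 kg.
Tool frame: the origin (TCP) lies midway between the tips of the shut fingers; the grasp point (between the pads) lies 19 mm behind it; y points along the fingers, z is the direction in which the jaws open and shut, and the axes are right-handed (so a half turn about y gives the same grasp; the last joint's range is limited). The gripper opens to 85 mm and grips with 20 to 120 N. Pads are 22 mm wide; open, the fingers measure 114 mm over their backs; the gripper's body (76 mm by 85 mm) begins 54 mm behind the grasp point. The pads swing forward as they close: fully open they stand 13 mm farther back than shut.
Start: joints at [-80.678, 9.076, 91.501, -0, 79.423, -12.038], TCP at [0.209, -0.535, 0.231] pointing down, gripper open.
Joint ranges: [-166.64, 166.64], [-54.1, 131.32], [10.49, 154.53], [-73.88, 253.88], [9.74, 151.15], [-171.62, 171.62]. Speed limits (degrees/s): [147.25, 147.25, 180, 180, 180, 180].

### API

Orientations are given as [roll, pitch, yaw] about the fixed x, y, z axes, in that order (R = Rz(yaw) Ry(pitch) Rx(roll)).
In Python, from rig import robot gives the robot as it stands.
- The arm moves only by the shell command python3 -m inch 'ROWS'. ROWS is JSON, a list of rows, each an object of numbers: "hand": the closure, from 0 (fully open) to 1 (shut); "dx", "dy", "dz": the shift along the tool's x, y, z in m; "ax", "ay", "az": the turn, a rotation vector about the tool's x, y, z in rad. A call has 1 to 8 rows; each row is the pose to reach, as a shift and turn from the pose measured when the call began, along the tool's axes at that moment; what a row does not reach only later rows make up. A row lasts 1/8 s, in which the tool goes at most 62.5 mm and 10.7 degrees, less where a joint would pass 70% of its speed; a pose out of reach is approached as far as the arm can. A call with a gripper value outside its range is refused whole. The fingers move at their own pace and stop on an object; the grip force is fixed at half the most. Time passes only in rows, so rows that repeat a pose let the fingers close. It gives the time, the measured TCP pose, the force and the opening at its end, in the units of the state.
- robot.state(): the state, without advancing time (a new reading comes with each control period).
- robot.grab_frame(name): name is "scene" or "top" or "wrist"; returns the picture (384x512x3 uint8, blue, green, red); there is no depth.
- robot.get_calibration(name): a dict with "vertical_fov" (degrees; the focal length in pixels is half the picture's height over the tangent of half this angle, whatever the lens; pixels are square), "cx", "cy" (the principal point, pixels), "k1" (the pictures are not rectified: a ray, as slopes to the right and down, at radius r is drawn at 1 + k1 r^2 times it, then the intrinsics apply), "R" (3x3) and "t" (3): a world point X has camera coordinates R X + t. Camera axes: x right, y down, z forward; pixel columns grow to the right and rows downward; lengths in m; the calibration is good to about 2 mm. A picture is of the moment at which its call begins: read the wrist's pose just before it. get_calibration takes no time and is no camera call; for the wrist camera it gives the pose at the moment of the call.
- robot.hand_in(): hands the job in, once; it reports no verdict.
Trained networks look in the newest picture that a camera, given by its name, has taken for a name from the list of things; names that differ only in an ending like _2 or _b are one class to them, and where a whole thing is asked for, a point or a joint stands for the part that bears it (a point fixed in the world has none). Each returns a list of dicts, best first, with "score" (0 to 1); they miss things now and then, are a little off and sometimes report something else, mostly with a low value. They report only what shows in the picture. A call takes as long as a camera call.
- robot.boxes_of(name, camera): "point" ([x, y, z] in m, in world coordinates, good to about 4 mm: the middle of the surface that is visible of it).
- robot.spot_point(name, camera): "point" ([x, y, z] in m, in world coordinates, good to about 4 mm: a listed point, or the origin of a listed thing).
The state is a dict: "time": time; "joints": joint angles; "joint_vel": joint speeds; "joint_torque": joint torques, N m; "ee_pos": TCP position; "tool_rot": TCP orientation; "force": force on the tool from outside, world axes, zero at the start; "moment": the same for the moment, N m; "finger_gap": finger opening in m.
Only numpy, scipy, OpenCV 4.12 (cv2) and the standard library are available. Lean on these libraries where they do the work, as an engineer would, in place of code of your own. Each camera call takes 0.05 s, during which the arm holds its last target.

### The job

Open up the grey bottle tote for unloading: lift its loose lid off by the knob and set it flat in the middle of the black rubber mat, then squeeze the catch with the round posts fully in between the fingers, and only after that squeeze in the one with the flat tabs. Then take the gate by its upright post, swing it out past its detent until it stands wide open, about square to the tote's front or beyond, and finish while holding it there by the post, because it springs back if let go. Leave the bottles and everything else where they stand.

Things in the scene. Friction and masses are not known exactly. Their poses are not given: they have to be found in the camera images.
- tote: grey plastic bottle tote on the bench, fixed, 200 mm (its x) by 240 mm (its y), rim 140 mm high; origin: centre of its underside. Its front (own -x) is closed by the gate; a flat front rail (own x -105 to -60 mm, top 140 mm high) carries the two catches. Its yaw varies.
- lid: loose grey lid, 174 mm (own x) by 242 mm (own y), 0.2 to 0.42 kg, on the tote behind the catches, with a black upright round knob 26 mm wide in its centre. Origin: centre of its underside, z up. An 8 mm deep plug beneath drops into the tote with 7 mm play; the lid stands on it when put down. Plate top 14 mm above the origin, knob from 14 to 50 mm above it.
- mat: flat black rubber mat, fixed on the bench on the robot's left, 280 mm (own x) by 220 mm (own y), 3 mm thick; origin: centre of its underside. The lid goes here.
- round_catch: catch with two round upright steel posts 14 mm wide, on the tote's rail; axes as the tote, origin on the rail top (140 mm above bench). The two catches, 100 mm apart, may have changed places. Fixed post at own y -18 mm, sliding post at y +18 mm (50 mm over both), x 0, tops 52 mm above the origin. Foot plate 5 mm high; the sliding post's hook reaches to x -42 mm, 20 mm above the origin.
- round_lug: the fixed post of the round catch (origin as the round catch). It never moves; squeezed fingers bear on it.
- round_slide (a joint): travel of the round catch's sliding post towards its fixed post (own -y), m: latched 0 to 0.0015, fully squeezed in 0.014 (36 mm over both posts, their middle then at own y -7 mm). Takes about 6 N; stays where it is left. The gate is free of this catch from 0.010.
- flat_catch: the catch with two flat upright steel tabs (24 mm wide along own x, 10 mm thick) on the tote's rail, otherwise built like the round catch: same origin, axes and heights. Fixed tab centre at own y = -20 mm, sliding tab at own y = +20 mm (50 mm over both).
- flat_lug: the fixed tab of the flat catch (origin as the flat catch). It never moves; squeezed fingers bear on it.
- flat_slide (a joint): travel of the flat catch's sliding tab towards its fixed tab (own -y), 0 to 0.014 m, same behaviour: 0 (to 1.5 mm) latched, 0.014 fully in (36 mm over both tabs, middle at own y = -7 mm), about 6 N, stays where left.
- gate (a joint): gate angle, rad: 0 shut, stop at 1.75. A bright metal panel 222 mm wide, 12 to 138 mm high, 10 mm thick, hinged upright at one end of the tote's front; swings outward, clockwise seen from above. A spring (0.1 to 0.25 N m) closes it; a sprung detent resists (about 0.2 N m) from 0.4 to 0.7 and lets go by 1.0. Held shut until both catches are in. Let go, it springs back to half open (0.8) or less.
- gate_post (a point): on the axis of the gate's upright round steel post, 16 mm wide, which stands 50 mm before the panel and is gripped from above; the point is 178 mm above the bench, the post's top 200 mm, free down to 122 mm. It is 174 mm from the hinge axis; moves with the gate.
- gate_hinge (a point): point on the gate's hinge axis (vertical) at bench level, fixed to the tote at own x -112, y +115 mm.
- vial_a: amber glass bottle, 52 mm wide, 105 mm high, black cap, standing inside the tote near the end away from the hinge; leave it alone. Origin: centre of its underside.
- vial_b: amber glass bottle, 56 mm wide, 115 mm high, standing inside the tote near its back; leave it alone. Origin: centre of its underside.
- vial_c: amber glass jar, 54 mm wide, 90 mm high, standing inside the tote near the hinge end; leave it alone. Origin: centre of its underside.
- big_bottle: amber glass bottle, 84 mm wide, 190 mm high, at the back of the bench; leave it alone. Origin: centre of its underside.
- wash_bottle: white plastic wash bottle, 68 mm wide, 190 mm high, at the back of the bench; leave it alone. Origin: centre of its underside.
- tape_roll: cardboard tape roll, 90 mm wide, 24 mm high, lying on the robot's right; leave it alone. Origin: centre of its underside.
- brush: hand brush lying on the robot's right; leave it alone
- tub: white plastic tub with lid, 70 mm wide, 70 mm high, on the robot's right; leave it alone. Origin: centre of its underside.

How it is judged:
By the outcome, as a careful person would: the job done as asked, in the order asked, and still so for the second after the job is handed in, while the arm keeps its last pose, push and grip.
It also fails if it takes over 72 s, if anything falls off the work surface, if the arm or the gripper's body presses on something with over 40 N, if the wrist force passes 120 N, or if a joint passes its speed limit or range.

## Working session

There is one attempt and no reset: what is moved stays moved. The work goes in short steps, Python scripts to look and compute and a shell command to move; the robot and the scene stay as the last step left them, time stands still between calls to the robot, and variables do not carry over. Pictures are saved under pics/ and viewed, and the job is handed in when it is done.

```bash
ls; mkdir -p pics; python3 - <<'E'
from rig import robot
import cv2
s=robot.state();print({k:s[k] for k in('time','ee_pos','tool_rot','force','finger_gap')})
for c in("scene","top"):
    im=robot.grab_frame(c);cv2.imwrite(f"pics/{c}0.png",im)
    for n in ("tote","lid","mat","round_catch","flat_catch","gate_post","gate"):
        for f in (robot.spot_point,robot.boxes_of):
            try: print(c,n,f.__name__,[(round(d['score'],2),[round(float(v),3) for v in d['point']]) for d in f(n,c)][:3])
            except Exception as e: print(c,n,f.__name__,e)
print(robot.state()['time'])
E
```

```text
pics
{'time': 0.0, 'ee_pos': array([ 0.20931244, -0.53490004,  0.23030878]), 'tool_rot': array([-9.01069331e+01,  2.36189384e-02, -1.58637581e+02]), 'force': array([-0.40739297,  0.07225435,  1.76917466]), 'finger_gap': 0.085286027110696}
scene tote call []
scene tote call [(0.94, [0.487, -0.112, 0.124]), (0.75, [0.763, 0.186, 0.11])]
scene lid call [(0.69, [0.531, -0.215, 0.131]), (0.31, [0.55, -0.493, 0.0])]
scene lid call [(0.63, [0.523, -0.217, 0.145])]
scene mat call [(0.61, [0.434, 0.365, 0.001])]
scene mat call [(0.59, [0.488, -0.111, 0.125]), (0.55, [0.441, 0.368, 0.003])]
scene round_catch call [(0.56, [0.487, -0.114, 0.139])]
scene round_catch call [(0.57, [0.497, -0.112, 0.157]), (0.18, [0.602, -0.112, 0.158])]
scene flat_catch call [(0.7, [0.591, -0.117, 0.139]), (0.41, [0.493, -0.115, 0.143])]
scene flat_catch call [(0.71, [0.596, -0.116, 0.16])]
scene gate_post call [(0.72, [0.495, -0.03, 0.178]), (0.36, [0.489, -0.111, 0.139])]
scene gate_post call [(0.85, [0.501, -0.085, 0.132])]
scene gate call it knows: big_bottle, brush, flat_catch, flat_lug, gate_hinge, gate_post,
[... 319 characters left out ...]
6, -0.216, 0.145])]
top mat call [(0.55, [0.434, 0.362, 0.0]), (0.52, [0.778, 0.195, -0.001])]
top mat call [(0.87, [0.434, 0.361, 0.006]), (0.21, [0.698, 0.33, 0.127])]
top round_catch call [(0.73, [0.491, -0.113, 0.139])]
top round_catch call [(0.78, [0.498, -0.109, 0.145])]
top flat_catch call [(0.57, [0.592, -0.118, 0.135])]
top flat_catch call [(0.65, [0.6, -0.115, 0.157])]
top gate_post call [(0.88, [0.497, -0.034, 0.175]), (0.35, [0.489, -0.112, 0.143])]
top gate_post call []
top gate call it knows: big_bottle, brush, flat_catch, flat_lug, gate_hinge, gate_post, lid, mat, round_catch, round_lug, tape_roll, tote, tub, vial, wash_bottle
top gate call [(0.96, [0.549, -0.081, 0.121])]
1.4
```

View pics/scene0.png

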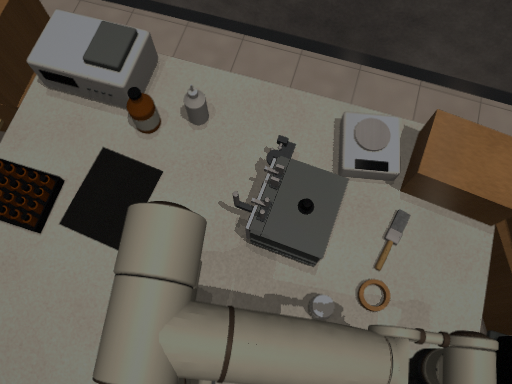

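View pics/top0.png

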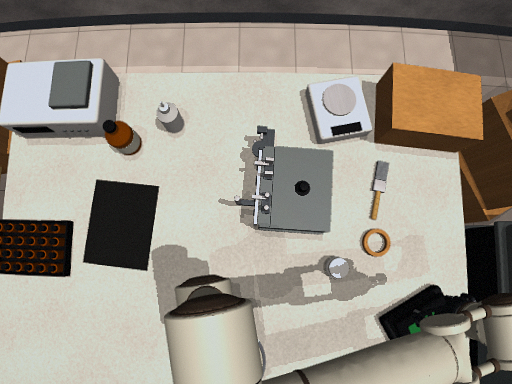

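The tote's front faces the robot's left (+y) and the hinge is at the far end. The round catch is nearer the robot and the flat one farther away. Next I'll write helpers and refine the yaws from the pictures.

```bash
cat > h.py <<'E'
from rig import robot
import numpy as np,cv2
from scipy.spatial.transform import Rotation as Ro
def st():
    s=robot.state();print('t',round(s['time'],2),'p',np.round(s['ee_pos'],4),'rot',np.round(s['tool_rot'],2),'F',np.round(s['force'],1),'gap',round(s['finger_gap'],4),'j',np.round(s['joints'],0));return s
def to(pos,yaw):
    s=robot.state();R=Ro.from_euler('xyz',s['tool_rot'],degrees=True);T=Ro.from_euler('xyz',[-90,0,yaw],degrees=True)
    d=R.inv().apply(np.array(pos)-s['ee_pos']);w=(R.inv()*T).as_rotvec()
    print('dx dy dz',np.round(d,4),'a',np.round(w,4),'rows',round(max(np.linalg.norm(d)/.0625,np.degrees(np.linalg.norm(w))/10.7),1))
def ray(c,cal,u,v):
    f=192/np.tan(np.radians(cal['vertical_fov']/2));x=np.array([(u-cal['cx'])/f,(v-cal['cy'])/f])
    y=x.copy()
    for _ in range(20): y=x/(1+cal['k1']*(y@y))
    R=np.array(cal['R']);t=np.array(cal['t']);return -R.T@t,R.T@np.array([y[0],y[1],1])
def at(c,u,v,z,cal=None):
    cal=cal or robot.get_calibration(c);o,d=ray(c,cal,u,v);return o+d*(z-o[2])/d[2]
def px(c,X,cal=None):
    cal=cal or robot.get_calibration(c);R=np.array(cal['R']);p=R@np.array(X)+np.array(cal['t']);f=192/np.tan(np.radians(cal['vertical_fov']/2));y=p[:2]/p[2];y=y*(1+cal['k1']*(y@y));return y*f+[cal['cx'],cal['cy']]
def look(c,name,names=(),z=1):
    cal=robot.get_calibration(c);im=robot.grab_frame(c);cv2.imwrite(f'pics/{name}.png',im)
    for n in names: print(n,[(round(d['score'],2),[round(float(v),4) for v in d['point']]) for d in robot.spot_point(n,c)][:2])
    return im,cal
E
python3 - <<'E'
from h import *
im=cv2.imread('pics/top0.png');g=im.max(2)
# mat: dark blob
m=(g<45).astype(np.uint8);m[:, :80]=0;m[:,170:]=0;m[:170]=0;m[285:]=0
cs,_=cv2.findContours(m,0,1);c=max(cs,key=cv2.contourArea)
P=np.array([at('top',*p[0],0.003)[:2] for p in c],np.float32)*1000
print('mat',cv2.minAreaRect(P))
# lid
roi=im[140:240,265:340].max(2);print(roi[50,::5],roi[::6,30])
for n in('wash_bottle','big_bottle','tub'):print(n,[(round(d['score'],2),np.round(d['point'],3)) for d in robot.spot_point(n,'top')][:2])
to([.525,-.20,.36],-92.2);st()
E
```

```text
mat ((433.2103271484375, 362.2364196777344), (218.1607208251953, 276.9833679199219), 84.56163024902344)
[122 125 124 123 123 124  32   2   6 131 122 126 126 124 212] [212 213 119 119 122 123 121 125  10 123 124 124 127 127 130  55 201]
wash_bottle [(0.91, array([ 0.782,  0.192, -0.002]))]
big_bottle [(0.58, array([0.708, 0.346, 0.002]))]
tub [(0.83, array([ 0.298, -0.334,  0.002]))]
dx dy dz [-0.4161 -0.1287 -0.1975] a [ 0.     -1.1596 -0.    ] rows 7.7
t 1.55 p [ 0.2094 -0.5355  0.2313] rot [ -90.     -0.   -158.64] F [-0.1  0.   0.6] gap 0.0857 j [-81.   9.  92.  -0.  79. -12.]
```

```bash
python3 -c "
import cv2;im=cv2.imread('pics/top0.png')[115:245,210:345];cv2.imwrite('pics/c1.png',cv2.resize(im,None,fx=4.4,fy=4.4,interpolation=3))"
```

```text
(no output)
```

View pics/c1.png

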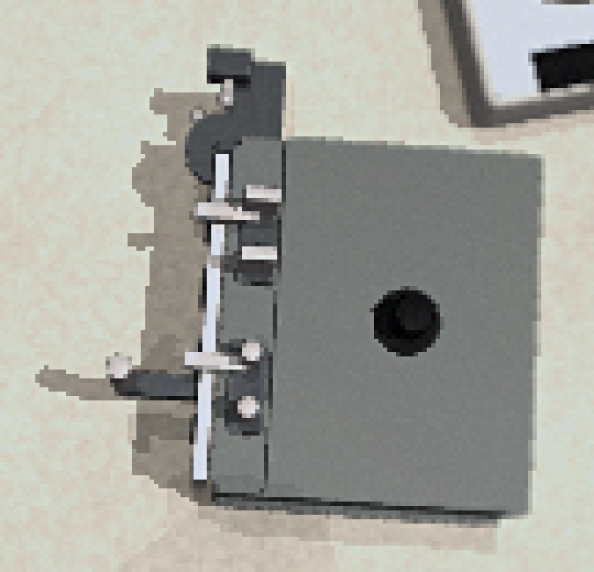

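The enlarged crop shows the round posts at crop (250,352) and (247,407), the flat tabs at (263,193) and (260,255), the knob at (408,318) and the gate post top at (118,363). The lid's far corners are at (542,157) and (528,515).

```bash
python3 - <<'E'
from h import *
A=lambda u,v,z:at('top',210+u/4.4-.4,115+v/4.4-.4,z)
for n,u,v,z in[('lidTL',285,140,.146),('lidTR',542,157,.146),('lidBR',528,515,.146),('lidBL',266,493,.146),('rpS',250,350,.192),('rpF',247,405,.192),('knob',408,318,.182),('gp',118,360,.2),('ftS',263,193,.192),('ftF',260,255,.192),('gateT',221,155,.138),('gateB',200,478,.138)]: print(n,np.round(A(u,v,z),4))
a,b=A(542,157,.146),A(528,515,.146);d=(a-b);print(np.degrees(np.arctan2(d[1],d[0])),np.hypot(*d[:2]))
a,b=A(285,140,.146),A(542,157,.146);d=b-a;print(np.degrees(np.arctan2(d[1],d[0])),np.hypot(*d[:2]))
a,b=A(221,155,.138),A(200,478,.138);d=a-b;print(np.degrees(np.arctan2(d[1],d[0])),np.hypot(*d[:2]))
E
python3 -m inch '[{"dx":-0.416,"dy":-0.129,"dz":-0.198,"ay":-0.17,"hand":0},{"dx":-0.416,"dy":-0.129,"dz":-0.198,"ay":-0.34,"hand":0},{"dx":-0.416,"dy":-0.129,"dz":-0.198,"ay":-0.5,"hand":0},{"dx":-0.416,"dy":-0.129,"dz":-0.198,"ay":-0.68,"hand":0},{"dx":-0.416,"dy":-0.129,"dz":-0.198,"ay":-0.85,"hand":0},{"dx":-0.416,"dy":-0.129,"dz":-0.198,"ay":-1.0,"hand":0},{"dx":-0.416,"dy":-0.129,"dz":-0.198,"ay":-1.16,"hand":0},{"dx":-0.416,"dy":-0.129,"dz":-0.198,"ay":-1.16,"hand":0}]'
```

```text
lidTL [ 0.6569 -0.1384  0.146 ]
lidTR [ 0.6466 -0.3125  0.146 ]
lidBR [ 0.4062 -0.2956  0.146 ]
lidBL [ 0.4205 -0.1246  0.146 ]
rpS [ 0.5076 -0.1124  0.192 ]
rpF [ 0.473  -0.1105  0.192 ]
knob [ 0.53   -0.2137  0.182 ]
gp [ 0.4999 -0.0301  0.2   ]
ftS [ 0.6087 -0.121   0.192 ]
ftF [ 0.5684 -0.1189  0.192 ]
gateT [ 0.6485 -0.0956  0.138 ]
gateB [ 0.4305 -0.0819  0.138 ]
-4.007262482909086 0.24099529848507953
-93.38936430920543 0.17431645040260718
-3.5945178737663808 0.21836413179865605invalid input
```

```bash
python3 -m inch '[{"hand":0,"dx":-0.416,"dy":-0.129,"dz":-0.198,"ax":0,"ay":-0.17,"az":0}]'; python3 -m inch --help; python3 -c "
from h import *;st()"
```

```text
time: 1.68
ee_pos: [0.249, -0.4922, 0.2468]
tool_rot: [-90.1, 0.0, -148.9]
force: [1.7, 0.9, 0.2]
finger_gap: 0.0854
t 1.68 p [ 0.249  -0.4922  0.2468] rot [-9.0140e+01  1.0000e-02 -1.4894e+02] F [1.7 0.9 0.2] gap 0.0854 j [-76.   5.  94.  -0.  81. -17.]invalid input: not JSON, or not a number
```

```bash
python3 -c "
from h import *;to([.53,-.20,.36],-93.8)"
```

```text
dx dy dz [-0.3915 -0.1129 -0.1056] a [ 0.0022 -0.9624 -0.0013] rows 6.7
```

```bash
python3 -m inch '[{"hand":0,"dx":-0.391,"dy":-0.113,"dz":-0.106,"ax":0,"ay":-0.962,"az":0},{"hand":0,"dx":-0.391,"dy":-0.113,"dz":-0.106,"ax":0,"ay":-0.962,"az":0},{"hand":0,"dx":-0.391,"dy":-0.113,"dz":-0.106,"ax":0,"ay":-0.962,"az":0},{"hand":0,"dx":-0.391,"dy":-0.113,"dz":-0.106,"ax":0,"ay":-0.962,"az":0},{"hand":0,"dx":-0.391,"dy":-0.113,"dz":-0.106,"ax":0,"ay":-0.962,"az":0},{"hand":0,"dx":-0.391,"dy":-0.113,"dz":-0.106,"ax":0,"ay":-0.962,"az":0},{"hand":0,"dx":-0.391,"dy":-0.113,"dz":-0.106,"ax":0,"ay":-0.962,"az":0},{"hand":0,"dx":-0.391,"dy":-0.113,"dz":-0.106,"ax":0,"ay":-0.962,"az":0}]'; python3 - <<'E'
from h import *
st();im,cal=look('wrist','w1',('lid','round_catch','flat_catch','gate_post','tote'))
cv2.imwrite('pics/w1b.png',cv2.resize(im,None,fx=1.5,fy=1.5))
print(-np.array(cal['R']).T@np.array(cal['t']))
E
```

```text
time: 2.68
ee_pos: [0.5311, -0.1979, 0.3612]
tool_rot: [-90.0, 0.1, -93.6]
force: [-0.1, -0.2, 0.3]
finger_gap: 0.0854
t 2.67 p [ 0.5311 -0.1979  0.3612] rot [-8.996e+01  9.000e-02 -9.357e+01] F [-0.1 -0.2  0.3] gap 0.0854 j [-33.   5.  82.   0.  94. -29.]
lid [(0.59, [0.5322, -0.2131, 0.132]), (0.51, [0.4932, -0.1129, 0.141])]
round_catch [(0.74, [0.5342, -0.2136, 0.1293]), (0.61, [0.4949, -0.1108, 0.1437])]
flat_catch [(0.59, [0.5905, -0.1154, 0.1365])]
gate_post [(0.92, [0.4981, -0.0273, 0.1773]), (0.18, [0.4888, -0.1096, 0.1412])]
tote [(0.29, [0.5494, -0.4921, -0.0029])]
[ 0.53605519 -0.11815102  0.5041017 ]
```

View pics/w1b.png

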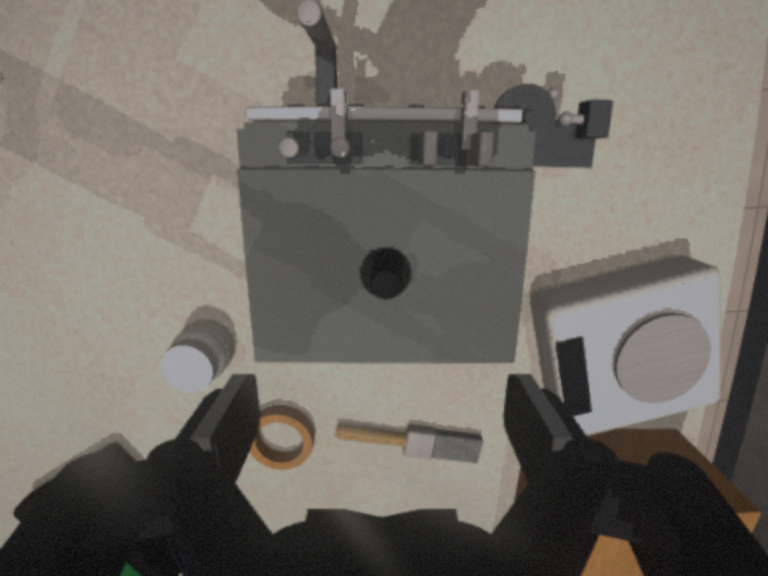

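The wrist view (1.5x) shows the knob top near (388,266), the round posts at (288,147) and (341,147), the tabs at (430,148) and (486,148), the gate post top at (309,12) and the lid's front edge running level from (239,168) to (533,170).

```bash
python3 - <<'E'
from h import *
im=cv2.imread('pics/w1.png')
c=robot.get_calibration('wrist')
A=lambda u,v,z:at('wrist',u/1.5-.17,v/1.5-.17,z,c)
q={}
for n,u,v,z in[('rpF',288,147,.192),('rpS',341,147,.192),('ftF',431,146,.192),('ftS',486,146,.192),('gp',309,12,.2),('knobtop',389,264,.182),('lFL',239,168,.146),('lFR',533,170,.146),('lBL',255,361,.146),('lBR',515,361,.146)]:
    q[n]=A(u,v,z);print(n,np.round(q[n],4))
ang=lambda a,b:np.degrees(np.arctan2(*(q[b]-q[a])[1::-1]))
print(ang('lFL','lFR'),ang('lBL','lBR'),ang('rpF','ftF'))
print(sum(q[k] for k in('lFL','lFR','lBL','lBR'))/4)
cv2.imwrite('pics/k1.png',cv2.resize(im[155:210,225:290],None,fx=8,fy=8))
cv2.imwrite('pics/k2.png',cv2.resize(im[0:130,150:350],None,fx=4,fy=4))
E
```

```text
rpF [ 0.4699 -0.113   0.192 ]
rpS [ 0.5064 -0.1157  0.192 ]
ftF [ 0.5681 -0.1192  0.192 ]
ftS [ 0.6059 -0.1215  0.192 ]
gp [ 0.4946 -0.0332  0.2   ]
knobtop [ 0.5341 -0.2032  0.182 ]
lFL [ 0.4188 -0.1247  0.146 ]
lFR [ 0.6546 -0.1422  0.146 ]
lBL [ 0.4048 -0.296   0.146 ]
lBR [ 0.6445 -0.3121  0.146 ]
-4.240398061300288 -3.8406616636104163 -3.6273899611566747
[ 0.53064841 -0.21876978  0.146     ]
```

View pics/k1.png

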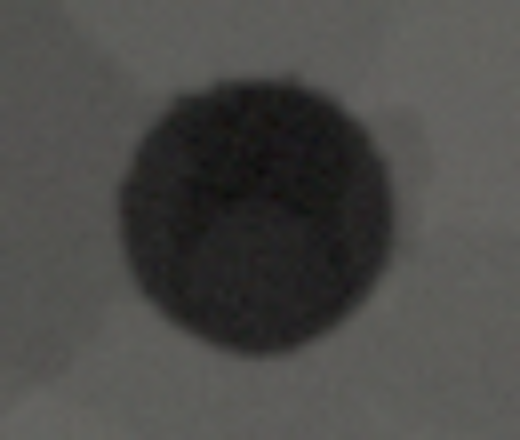

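View pics/k2.png

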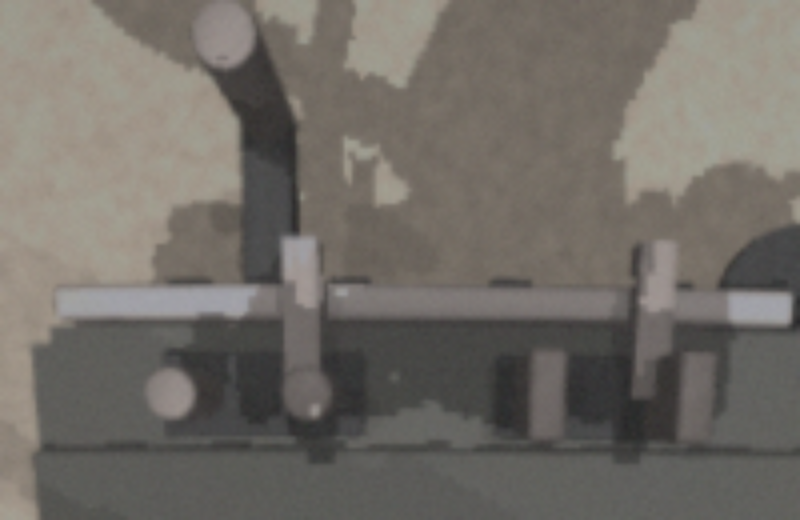

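```bash
python3 - <<'E'
from h import *
c=robot.get_calibration('wrist')
print(at('wrist',225+260/8,155+272/8,.182,c),at('wrist',225+258/8,155+215/8,.165,c))
to([.532,-.2155,.154],-93.9)
E
```

```text
[ 0.53115836 -0.2188449   0.182     ] [ 0.53126284 -0.21495849  0.165     ]
dx dy dz [0.0149 0.2056 0.0049] a [ 0.0022 -0.0005 -0.0024] rows 3.3
```

```bash
python3 -m inch '[{"hand":0,"dx":0.016,"dy":0.06,"dz":0.004,"ax":0.002,"ay":0,"az":-0.002},{"hand":0,"dx":0.016,"dy":0.12,"dz":0.004,"ax":0.002,"ay":0,"az":-0.002},{"hand":0,"dx":0.016,"dy":0.17,"dz":0.004,"ax":0.002,"ay":0,"az":-0.002},{"hand":0,"dx":0.016,"dy":0.206,"dz":0.004,"ax":0.002,"ay":0,"az":-0.002},{"hand":1,"dx":0.016,"dy":0.206,"dz":0.004,"ax":0.002,"ay":0,"az":-0.002},{"hand":1,"dx":0.016,"dy":0.206,"dz":0.004,"ax":0.002,"ay":0,"az":-0.002},{"hand":1,"dx":0.016,"dy":0.206,"dz":0.004,"ax":0.002,"ay":0,"az":-0.002},{"hand":1,"dx":0.016,"dy":0.206,"dz":0.004,"ax":0.002,"ay":0,"az":-0.002}]'; python3 - <<'E'
from h import *
st();im,cal=look('wrist','w2')
E
```

```text
time: 3.98
ee_pos: [0.5325, -0.2176, 0.1563]
tool_rot: [-89.8, -0.1, -93.9]
force: [-0.5, 0.4, 6.1]
finger_gap: 0.024
t 3.98 p [ 0.5325 -0.2176  0.1563] rot [-89.78  -0.12 -93.93] F [-0.5  0.4  6.1] gap 0.024 j [-34.  13.  96.   0.  71. -30.]
```

View pics/w2.png

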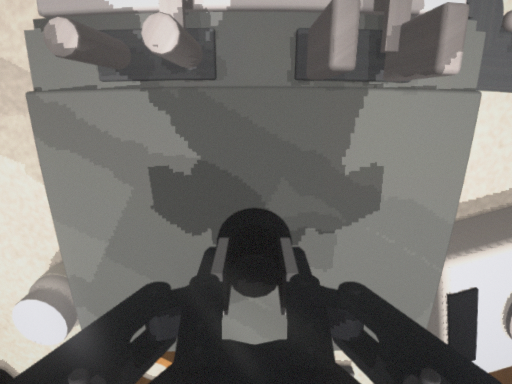

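The knob is held between the pads at about (255,250), with a 24 mm gap. Next is a straight lift.

```bash
python3 -m inch '[{"hand":1,"dx":0,"dy":-0.015,"dz":0,"ax":0,"ay":0,"az":0},{"hand":1,"dx":0,"dy":-0.04,"dz":0,"ax":0,"ay":0,"az":0},{"hand":1,"dx":0,"dy":-0.08,"dz":0,"ax":0,"ay":0,"az":0},{"hand":1,"dx":0,"dy":-0.12,"dz":0,"ax":0,"ay":0,"az":0},{"hand":1,"dx":0,"dy":-0.12,"dz":0,"ax":0,"ay":0,"az":0}]'; python3 - <<'E'
from h import *
st();im,cal=look('wrist','w3')
# mat: yaw -5.4 for long axis; lid y axis along it -> tool yaw -95.4
to([.4336,.362,.276],-95.4)
E
```

```text
time: 4.65
ee_pos: [0.5338, -0.2184, 0.2812]
tool_rot: [-89.3, -0.4, -93.9]
force: [-0.4, -0.8, -2.4]
finger_gap: 0.0242
t 4.65 p [ 0.5338 -0.2184  0.2812] rot [-89.35  -0.37 -93.92] F [-0.4 -0.8 -2.4] gap 0.0242 j [-34.   7.  88.   0.  84. -30.]
dx dy dz [-0.5715 -0.0011 -0.1385] a [-0.0069  0.0258  0.0038] rows 9.4
```

View pics/w3.png

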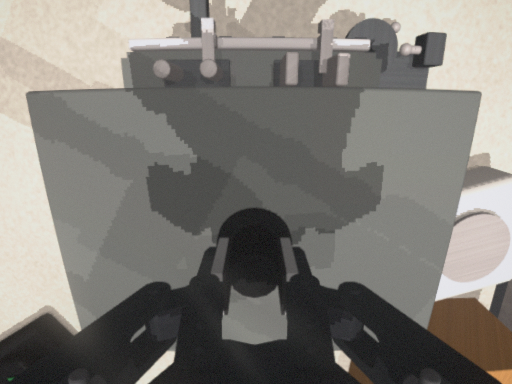

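```bash
python3 -m inch '[{"hand":1,"dx":-0.03,"dy":0,"dz":-0.006,"ax":0,"ay":0.003,"az":0},{"hand":1,"dx":-0.08,"dy":0,"dz":-0.02,"ax":0,"ay":0.006,"az":0},{"hand":1,"dx":-0.135,"dy":0,"dz":-0.032,"ax":0,"ay":0.01,"az":0},{"hand":1,"dx":-0.19,"dy":0,"dz":-0.045,"ax":0,"ay":0.012,"az":0},{"hand":1,"dx":-0.245,"dy":0,"dz":-0.06,"ax":0,"ay":0.015,"az":0},{"hand":1,"dx":-0.30,"dy":0,"dz":-0.072,"ax":0,"ay":0.018,"az":0},{"hand":1,"dx":-0.355,"dy":0,"dz":-0.085,"ax":0,"ay":0.02,"az":0},{"hand":1,"dx":-0.41,"dy":0,"dz":-0.1,"ax":0,"ay":0.025,"az":0}]'; python3 - <<'E'
from h import *
st();to([.4336,.362,.14],-95.4)
E
```

```text
time: 5.7
ee_pos: [0.4592, 0.1998, 0.2736]
tool_rot: [-89.8, -0.3, -95.4]
force: [0.9, -0.2, -3.3]
finger_gap: 0.0247
t 5.7 p [0.4592 0.1998 0.2736] rot [-89.8   -0.27 -95.37] F [ 0.9 -0.2 -3.3] gap 0.0247 j [ 10.  -4. 100.  -0.  84.  15.]
dx dy dz [-0.1597  0.1327 -0.0411] a [-0.0034  0.0005  0.0047] rows 3.4
```

```bash
python3 -m inch '[{"hand":1,"dx":-0.05,"dy":0.02,"dz":-0.013,"ax":-0.003,"ay":0,"az":0.004},{"hand":1,"dx":-0.1,"dy":0.06,"dz":-0.026,"ax":-0.003,"ay":0,"az":0.004},{"hand":1,"dx":-0.14,"dy":0.1,"dz":-0.036,"ax":-0.003,"ay":0,"az":0.004},{"hand":1,"dx":-0.16,"dy":0.133,"dz":-0.041,"ax":-0.003,"ay":0,"az":0.004},{"hand":1,"dx":-0.16,"dy":0.133,"dz":-0.041,"ax":-0.003,"ay":0,"az":0.004},{"hand":1,"dx":-0.16,"dy":0.133,"dz":-0.041,"ax":-0.003,"ay":0,"az":0.004}]'; python3 - <<'E'
from h import *
st();to([.4336,.362,.03],-95.4)
im,c=look('top','t2',('mat','lid'))
cv2.imwrite('pics/t2c.png',cv2.resize(im[160:300,60:210],None,fx=4,fy=4))
E
```

```text
time: 6.45
ee_pos: [0.4338, 0.3616, 0.1397]
tool_rot: [-90.0, -0.1, -95.4]
force: [-0.3, -0.6, -2.5]
finger_gap: 0.0242
t 6.45 p [0.4338 0.3616 0.1397] rot [-8.999e+01 -8.000e-02 -9.538e+01] F [-0.3 -0.6 -2.5] gap 0.0242 j [28. 13. 98. -0. 69. 33.]
dx dy dz [-0.0005  0.1097 -0.0003] a [-0.0002  0.0004  0.0014] rows 1.8
mat [(0.73, [0.7139, 0.3471, 0.0004]), (0.62, [0.4359, 0.3612, 0.0037])]
lid [(0.7, [0.4327, 0.3626, 0.1158])]
```

View pics/t2c.png

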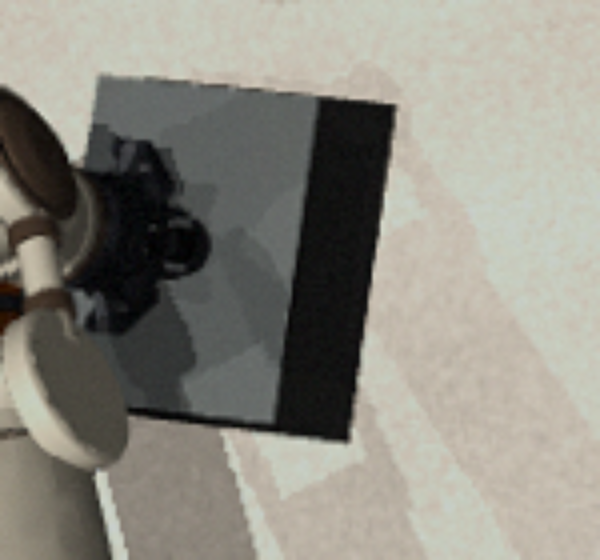

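The lid hangs parallel to the mat, and the apparent sideways offset is only the view angle at this height. I'll lower it now.

```bash
python3 -m inch '[{"hand":1,"dx":0,"dy":0.04,"dz":0,"ax":0,"ay":0,"az":0},{"hand":1,"dx":0,"dy":0.075,"dz":0,"ax":0,"ay":0,"az":0},{"hand":1,"dx":0,"dy":0.095,"dz":0,"ax":0,"ay":0,"az":0},{"hand":1,"dx":0,"dy":0.105,"dz":0,"ax":0,"ay":0,"az":0},{"hand":1,"dx":0,"dy":0.109,"dz":0,"ax":0,"ay":0,"az":0},{"hand":1,"dx":0,"dy":0.110,"dz":0,"ax":0,"ay":0,"az":0},{"hand":1,"dx":0,"dy":0.110,"dz":0,"ax":0,"ay":0,"az":0}]'; python3 -c "
from h import *
st()"
```

```text
time: 7.48
ee_pos: [0.436, 0.3623, 0.0323]
tool_rot: [-89.8, 0.1, -95.4]
force: [-0.3, 0.0, -2.7]
finger_gap: 0.0242
t 7.47 p [0.436  0.3623 0.0323] rot [-8.975e+01  9.000e-02 -9.544e+01] F [-0.3  0.  -2.7] gap 0.0242 j [ 28.  21. 101.  -0.  57.  33.]
```

```bash
python3 -m inch '[{"hand":1,"dx":0,"dy":0.002,"dz":-0.002,"ax":0,"ay":0,"az":0},{"hand":1,"dx":0,"dy":0.004,"dz":-0.002,"ax":0,"ay":0,"az":0},{"hand":1,"dx":0,"dy":0.005,"dz":-0.002,"ax":0,"ay":0,"az":0}]'; python3 -c "
from h import *
st()"
```

```text
time: 7.85
ee_pos: [0.434, 0.3625, 0.0273]
tool_rot: [-89.8, 0.1, -95.4]
force: [-2.5, -1.1, 4.3]
finger_gap: 0.0241
t 7.85 p [0.434  0.3625 0.0273] rot [-8.976e+01  9.000e-02 -9.544e+01] F [-2.5 -1.1  4.3] gap 0.0241 j [ 28.  22. 101.  -0.  57.  33.]
```

The lid is in contact: the force changed sign to +4 N. Now I'll release and retreat.

```bash
python3 -m inch '[{"hand":0,"dx":0,"dy":0,"dz":0,"ax":0,"ay":0,"az":0},{"hand":0,"dx":0,"dy":0,"dz":0,"ax":0,"ay":0,"az":0},{"hand":0,"dx":0,"dy":0,"dz":0,"ax":0,"ay":0,"az":0},{"hand":0,"dx":0,"dy":0,"dz":0,"ax":0,"ay":0,"az":0},{"hand":0,"dx":0,"dy":-0.06,"dz":0,"ax":0,"ay":0,"az":0},{"hand":0,"dx":0,"dy":-0.12,"dz":0,"ax":0,"ay":0,"az":0},{"hand":0,"dx":0,"dy":-0.18,"dz":0,"ax":0,"ay":0,"az":0},{"hand":0,"dx":0,"dy":-0.24,"dz":0,"ax":0,"ay":0,"az":0}]'; python3 - <<'E'
from h import *
st()
to([.483,-.112,.31],-93.8)
im,c=look('wrist','w4',('lid','mat'))
E
```

```text
time: 8.85
ee_pos: [0.4327, 0.3621, 0.2694]
tool_rot: [-89.7, 0.1, -95.4]
force: [0.9, 0.1, 0.7]
finger_gap: 0.085
t 8.85 p [0.4327 0.3621 0.2694] rot [-89.74   0.1  -95.44] F [0.9 0.1 0.7] gap 0.085 j [28.  6. 91. -0. 83. 33.]
dx dy dz [ 0.4671 -0.041   0.0952] a [-0.0046 -0.0286 -0.0017] rows 7.7
lid [(0.89, [0.4365, 0.3646, -0.0003])]
mat []
```

View pics/w4.png

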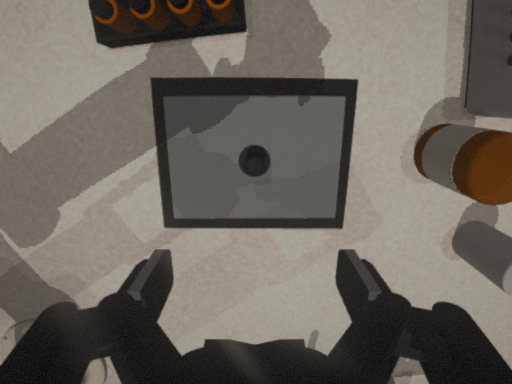

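```bash
python3 - <<'E'
from h import *
for u,v,z in[(257,95,.017),(254,219,.017),(257,79,.003),(254,228,.003),(164,160,.017),(348,160,.017),(157,160,.003),(352,160,.003)]: print(np.round(at('wrist',u,v,z),4))
E
python3 -m inch '[{"hand":0,"dx":0.05,"dy":-0.04,"dz":0.01,"ax":-0.004,"ay":-0.028,"az":0},{"hand":0,"dx":0.11,"dy":-0.04,"dz":0.022,"ax":-0.004,"ay":-0.028,"az":0},{"hand":0,"dx":0.17,"dy":-0.04,"dz":0.035,"ax":-0.004,"ay":-0.028,"az":0},{"hand":0,"dx":0.23,"dy":-0.04,"dz":0.047,"ax":-0.004,"ay":-0.028,"az":0},{"hand":0,"dx":0.29,"dy":-0.04,"dz":0.06,"ax":-0.004,"ay":-0.028,"az":0},{"hand":0,"dx":0.35,"dy":-0.04,"dz":0.072,"ax":-0.004,"ay":-0.028,"az":0},{"hand":0,"dx":0.41,"dy":-0.04,"dz":0.084,"ax":-0.004,"ay":-0.028,"az":0},{"hand":0,"dx":0.467,"dy":-0.04,"dz":0.095,"ax":-0.004,"ay":-0.028,"az":0}]'
python3 -m inch '[{"hand":0,"dx":0.04,"dy":-0.0,"dz":0.01,"ax":0,"ay":0,"az":0}]'
python3 - <<'E'
from h import *
st()
to([.482,-.1125,.25],-93.8)
E
```

```text
[0.4504 0.4513 0.017 ]
[0.4299 0.2763 0.017 ]
[0.4526 0.4722 0.003 ]
[0.4281 0.2553 0.003 ]
[0.3125 0.3777 0.017 ]
[0.5708 0.3527 0.017 ]
[0.2977 0.3765 0.003 ]
[0.5813 0.349  0.003 ]
time: 10.0
ee_pos: [0.4841, -0.1126, 0.3084]
tool_rot: [-89.7, 0.4, -93.9]
force: [0.1, 0.1, 0.4]
finger_gap: 0.0852
time: 10.12
ee_pos: [0.4906, -0.1553, 0.3064]
tool_rot: [-89.8, 0.5, -94.0]
force: [0.2, 0.3, -0.1]
finger_gap: 0.0852
t 10.12 p [ 0.4906 -0.1553  0.3064] rot [-89.79   0.49 -93.97] F [ 0.2  0.3 -0.1] gap 0.0852 j [-31.  -2.  95.   1.  87. -27.]
dx dy dz [-0.0417  0.0567 -0.0118] a [-0.0036 -0.0029 -0.0085] rows 1.1
```

The lid is centred on the mat, with margins of 21 mm on both short sides. I'll take a close look at the catches before squeezing.

```bash
python3 - <<'E'
from h import *
im,c=look('wrist','w5',('round_catch','flat_catch','gate_post','gate_hinge'))
cv2.imwrite('pics/w5b.png',cv2.resize(im,None,fx=1.5,fy=1.5))
E
```

```text
round_catch [(0.87, [0.4905, -0.1126, 0.1445])]
flat_catch [(0.96, [0.589, -0.1094, 0.1398])]
gate_post [(0.92, [0.4951, -0.0289, 0.178])]
gate_hinge [(0.64, [0.6599, -0.0947, 0.0015]), (0.4, [0.3039, -0.3375, 0.0])]
```

View pics/w5b.png

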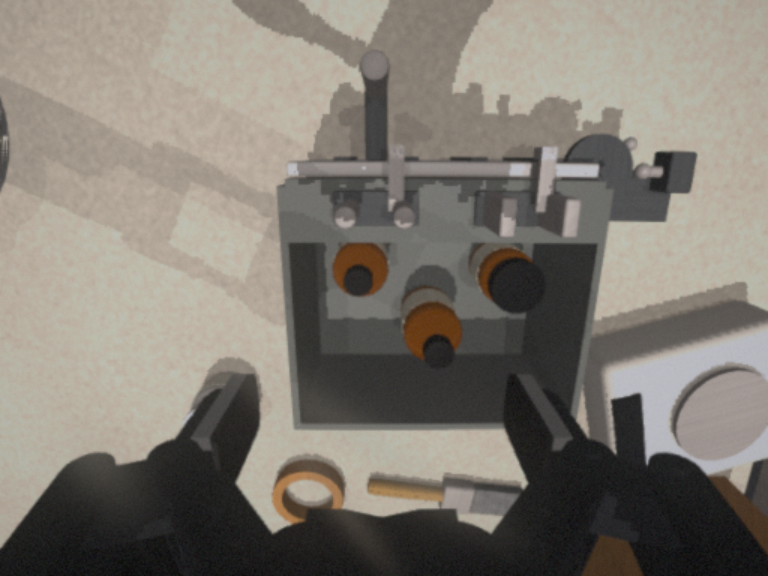

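The open tote shows all three bottles standing. The round posts' tops are at (344,217) and (404,217), the tabs' tops at about (507,218) and (568,218), and the gate post's top at (375,62).

```bash
python3 - <<'E'
from h import *
for n,u,v,z in[('F',344,217,.192),('S',404,217,.192),('fF',508,218,.192),('fS',569,218,.192),('gp',375,62,.2)]: print(n,np.round(at('wrist',u/1.5-.17,v/1.5-.17,z),4))
to([.482,-.1125,.162],-93.8)
E
```

```text
F [ 0.4722 -0.1075  0.192 ]
S [ 0.5079 -0.1099  0.192 ]
fF [ 0.5703 -0.1145  0.192 ]
fS [ 0.6076 -0.1167  0.192 ]
gp [ 0.4966 -0.0258  0.2   ]
dx dy dz [-0.038   0.1452 -0.0121] a [-0.0038 -0.0011 -0.009 ] rows 2.4
```

```bash
python3 -m inch '[{"hand":0,"dx":-0.038,"dy":0.02,"dz":-0.011,"ax":-0.004,"ay":-0.001,"az":-0.009},{"hand":0,"dx":-0.039,"dy":0.06,"dz":-0.011,"ax":-0.004,"ay":-0.001,"az":-0.009},{"hand":0,"dx":-0.039,"dy":0.09,"dz":-0.011,"ax":-0.004,"ay":-0.001,"az":-0.009},{"hand":0,"dx":-0.039,"dy":0.09,"dz":-0.011,"ax":-0.004,"ay":-0.001,"az":-0.009}]'; python3 - <<'E'
from h import *
st();to([.483,-.1115,.162],-93.8)
im,c=look('wrist','w6')
E
```

```text
time: 10.88
ee_pos: [0.4811, -0.1097, 0.2146]
tool_rot: [-90.3, 0.1, -93.7]
force: [0.9, -0.6, 0.3]
finger_gap: 0.0852
t 10.88 p [ 0.4811 -0.1097  0.2146] rot [-90.33   0.15 -93.68] F [ 0.9 -0.6  0.3] gap 0.0852 j [-27.  -2. 105.   0.  77. -23.]
dx dy dz [0.0018 0.0526 0.0023] a [ 0.0057  0.002  -0.0025] rows 0.8
```

View pics/w6.png

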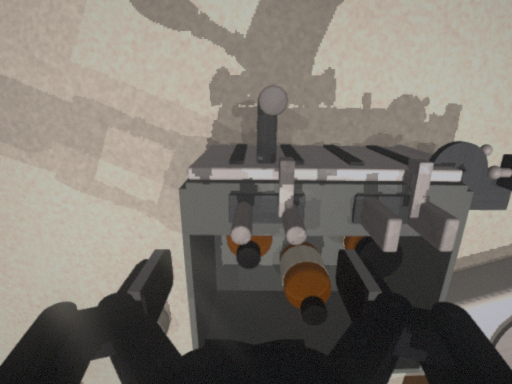

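The post tops at (241,236) and (296,236) lie well within the finger span of about u=165 to 345. I'll descend and squeeze.

```bash
python3 -m inch '[{"hand":0,"dx":0.002,"dy":0.03,"dz":0.002,"ax":0.005,"ay":0,"az":0},{"hand":0,"dx":0.002,"dy":0.052,"dz":0.002,"ax":0.005,"ay":0,"az":0},{"hand":0,"dx":0.002,"dy":0.052,"dz":0.002,"ax":0.005,"ay":0,"az":0},{"hand":1,"dx":0.002,"dy":0.052,"dz":0.002,"ax":0.005,"ay":0,"az":0},{"hand":1,"dx":0.002,"dy":0.052,"dz":0.002,"ax":0.005,"ay":0,"az":0},{"hand":1,"dx":0.002,"dy":0.052,"dz":0.002,"ax":0.005,"ay":0,"az":0},{"hand":1,"dx":0.002,"dy":0.052,"dz":0.002,"ax":0.005,"ay":0,"az":0},{"hand":1,"dx":0.002,"dy":0.052,"dz":0.002,"ax":0.005,"ay":0,"az":0}]'; python3 - <<'E'
from h import *
st()
im,c=look('wrist','w7')
E
```

```text
time: 11.92
ee_pos: [0.4829, -0.1134, 0.1683]
tool_rot: [-90.0, -0.1, -93.7]
force: [-17.6, 1.1, 20.9]
finger_gap: 0.0331
t 11.93 p [ 0.4829 -0.1134  0.1683] rot [-9.003e+01 -7.000e-02 -9.366e+01] F [-17.6   1.1  20.9] gap 0.0331 j [-27.   1. 108.  -0.  71. -23.]
```

View pics/w7.png

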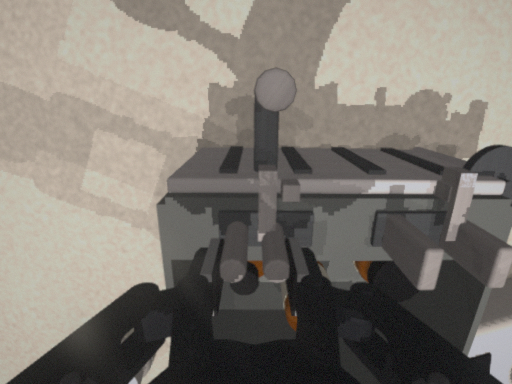

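The opening is 33.1 mm, which matches 36 mm less the pad give I saw on the knob, so the round catch is fully in. I'll release it and go up.

```bash
python3 -m inch '[{"hand":0,"dx":0,"dy":0,"dz":-0.001,"ax":0,"ay":0,"az":0},{"hand":0,"dx":0,"dy":0,"dz":-0.001,"ax":0,"ay":0,"az":0},{"hand":0,"dx":0,"dy":0,"dz":-0.001,"ax":0,"ay":0,"az":0},{"hand":0,"dx":0,"dy":0,"dz":-0.001,"ax":0,"ay":0,"az":0},{"hand":0,"dx":0,"dy":-0.05,"dz":-0.001,"ax":0,"ay":0,"az":0},{"hand":0,"dx":0,"dy":-0.1,"dz":0.03,"ax":0,"ay":0,"az":0},{"hand":0,"dx":0,"dy":-0.1,"dz":0.06,"ax":0,"ay":0,"az":0},{"hand":0,"dx":0,"dy":-0.1,"dz":0.07,"ax":0,"ay":0,"az":0}]'; python3 - <<'E'
from h import *
st();to([.582,-.117,.162],-93.8)
im,c=look('wrist','w8',('flat_catch','round_catch','gate_post'))
cv2.imwrite('pics/w8b.png',cv2.resize(im,None,fx=1.5,fy=1.5))
E
```

```text
time: 12.98
ee_pos: [0.5537, -0.1178, 0.2681]
tool_rot: [-90.0, -0.1, -93.6]
force: [-0.3, -0.7, -1.1]
finger_gap: 0.0853
t 12.97 p [ 0.5537 -0.1178  0.2681] rot [-9.004e+01 -6.000e-02 -9.364e+01] F [-0.3 -0.7 -1.1] gap 0.0853 j [-24.   6.  90.  -0.  83. -21.]
dx dy dz [-0.0027  0.1061  0.0282] a [0.0006 0.0029 0.0011] rows 1.8
flat_catch [(0.65, [0.5883, -0.1143, 0.1386]), (0.61, [0.4697, -0.1742, 0.0047])]
round_catch [(0.92, [0.4924, -0.1096, 0.1409])]
gate_post [(0.89, [0.4943, -0.0305, 0.1754])]
```

View pics/w8b.png

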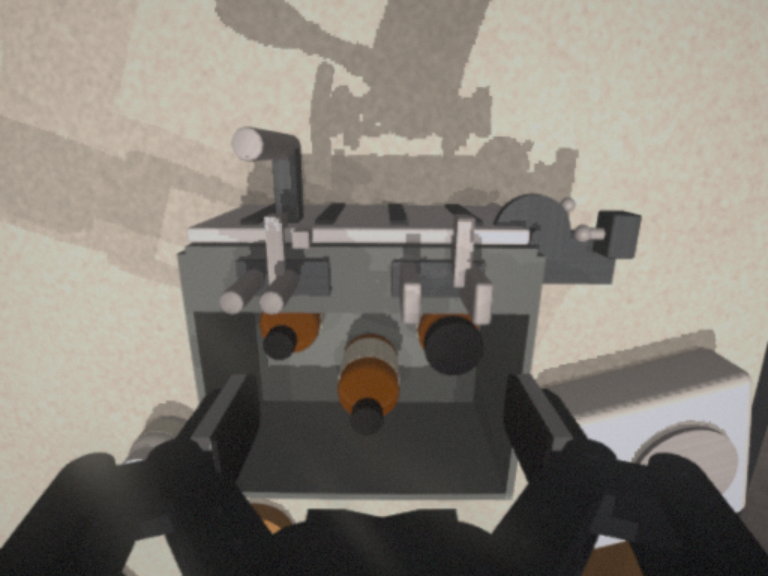

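The round posts at (233,300) and (272,300) stand close together. The tabs at (412,305) and (482,305) are still apart.

```bash
python3 -m inch '[{"hand":0,"dx":-0.002,"dy":0.02,"dz":0.028,"ax":0,"ay":0.002,"az":0},{"hand":0,"dx":-0.002,"dy":0.05,"dz":0.028,"ax":0,"ay":0.002,"az":0},{"hand":0,"dx":-0.002,"dy":0.085,"dz":0.028,"ax":0,"ay":0.002,"az":0},{"hand":0,"dx":-0.002,"dy":0.106,"dz":0.028,"ax":0,"ay":0.002,"az":0},{"hand":0,"dx":-0.002,"dy":0.106,"dz":0.028,"ax":0,"ay":0.002,"az":0}]'; python3 - <<'E'
from h import *
st()
im,c=look('wrist','w9')
E
```

```text
time: 13.8
ee_pos: [0.5771, -0.1166, 0.1585]
tool_rot: [-90.5, 0.1, -93.8]
force: [-0.5, 0.2, 0.6]
finger_gap: 0.0857
t 13.8 p [ 0.5771 -0.1166  0.1585] rot [-9.049e+01  8.000e-02 -9.379e+01] F [-0.5  0.2  0.6] gap 0.0857 j [-23.  15.  93.  -0.  72. -19.]
```

View pics/w9.png

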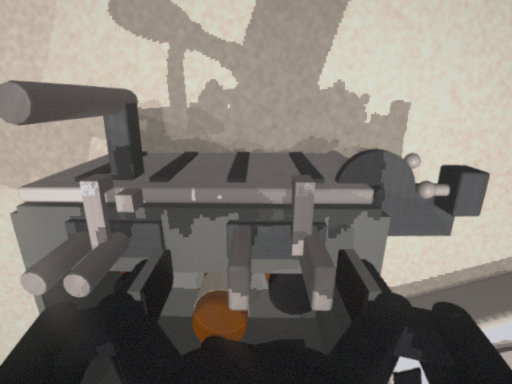

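```bash
python3 -m inch '[{"hand":0,"dx":0,"dy":-0.003,"dz":0.004,"ax":0.008,"ay":0,"az":0},{"hand":0,"dx":0,"dy":-0.003,"dz":0.004,"ax":0.008,"ay":0,"az":0},{"hand":1,"dx":0,"dy":-0.003,"dz":0.004,"ax":0.008,"ay":0,"az":0},{"hand":1,"dx":0,"dy":-0.003,"dz":0.004,"ax":0.008,"ay":0,"az":0},{"hand":1,"dx":0,"dy":-0.003,"dz":0.004,"ax":0.008,"ay":0,"az":0},{"hand":1,"dx":0,"dy":-0.003,"dz":0.004,"ax":0.008,"ay":0,"az":0},{"hand":1,"dx":0,"dy":-0.003,"dz":0.004,"ax":0.008,"ay":0,"az":0}]'; python3 - <<'E'
from h import *
st()
im,c=look('wrist','w10')
E
```

```text
time: 14.72
ee_pos: [0.5827, -0.1178, 0.1666]
tool_rot: [-89.8, -0.1, -93.8]
force: [-10.1, 1.7, 14.1]
finger_gap: 0.0336
t 14.72 p [ 0.5827 -0.1178  0.1666] rot [-8.976e+01 -5.000e-02 -9.381e+01] F [-10.1   1.7  14.1] gap 0.0336 j [-23.  15.  92.   0.  73. -19.]
```

View pics/w10.png

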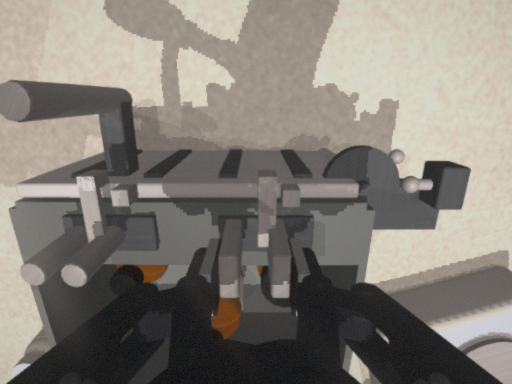

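Both catches are in (gap 33.6 mm). I'll release, rise and go to the gate post.

```bash
python3 -m inch '[{"hand":0,"dx":0,"dy":0,"dz":-0.001,"ax":0,"ay":0,"az":0},{"hand":0,"dx":0,"dy":0,"dz":-0.001,"ax":0,"ay":0,"az":0},{"hand":0,"dx":0,"dy":0,"dz":-0.001,"ax":0,"ay":0,"az":0},{"hand":0,"dx":0,"dy":0,"dz":-0.001,"ax":0,"ay":0,"az":0},{"hand":0,"dx":0,"dy":-0.05,"dz":-0.001,"ax":0,"ay":0,"az":0},{"hand":0,"dx":0,"dy":-0.1,"dz":-0.002,"ax":0,"ay":0,"az":0},{"hand":0,"dx":-0.05,"dy":-0.12,"dz":-0.04,"ax":0,"ay":0,"az":0},{"hand":0,"dx":-0.05,"dy":-0.12,"dz":-0.07,"ax":0,"ay":0,"az":0}]'; python3 - <<'E'
from h import *
st();to([.496,-.030,.25],-93.8)
im,c=look('wrist','w11',('gate_post','flat_catch','round_catch'))
cv2.imwrite('pics/w11b.png',cv2.resize(im,None,fx=1.5,fy=1.5))
E
```

```text
time: 15.78
ee_pos: [0.5159, -0.0613, 0.2885]
tool_rot: [-89.5, -0.1, -93.6]
force: [-0.8, -0.8, 0.2]
finger_gap: 0.0854
t 15.78 p [ 0.5159 -0.0613  0.2885] rot [-8.953e+01 -8.000e-02 -9.364e+01] F [-0.8 -0.8  0.2] gap 0.0854 j [-20.  -2.  96.   0.  85. -17.]
dx dy dz [-0.0301  0.0383 -0.0222] a [-0.0082  0.0027  0.0014] rows 0.9
gate_post [(0.74, [0.4958, -0.0305, 0.1791])]
flat_catch [(0.83, [0.5881, -0.1159, 0.1383])]
round_catch [(0.66, [0.4918, -0.11, 0.1412])]
```

View pics/w11b.png

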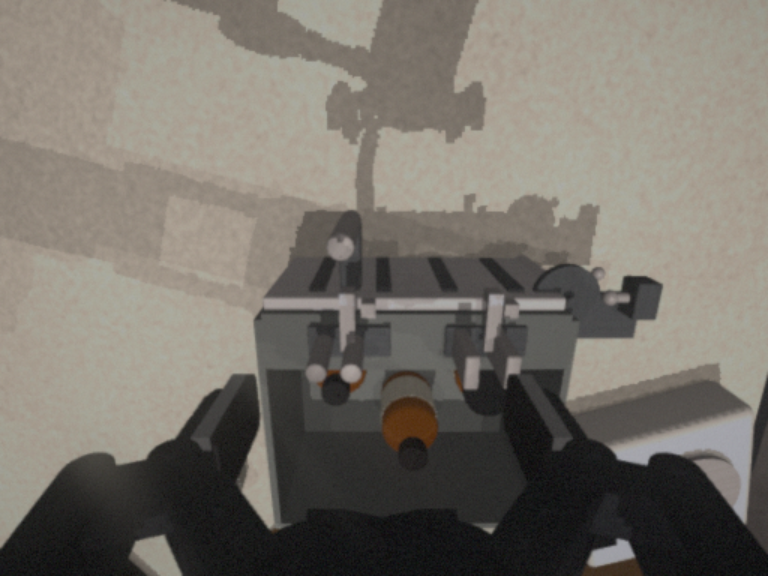

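Both catches show closed up (posts at (315,372) and (350,372), tabs at (471,372) and (513,368)), and the gate post's top is at (341,247). I'll go down onto the post and grip it.

```bash
python3 -m inch '[{"hand":0,"dx":-0.03,"dy":0.01,"dz":-0.022,"ax":-0.008,"ay":0.0,"az":0},{"hand":0,"dx":-0.03,"dy":0.05,"dz":-0.022,"ax":-0.008,"ay":0.0,"az":0},{"hand":0,"dx":-0.03,"dy":0.1,"dz":-0.022,"ax":-0.008,"ay":0.0,"az":0},{"hand":0,"dx":-0.03,"dy":0.131,"dz":-0.022,"ax":-0.008,"ay":0.0,"az":0},{"hand":0,"dx":-0.03,"dy":0.131,"dz":-0.022,"ax":-0.008,"ay":0.0,"az":0}]'; python3 - <<'E'
from h import *
st();to([.496,-.0305,.157],-93.8)
im,c=look('wrist','w12')
E
```

```text
time: 16.6
ee_pos: [0.4949, -0.0317, 0.1521]
tool_rot: [-90.6, 0.0, -93.8]
force: [0.7, -0.6, 0.4]
finger_gap: 0.0856
t 16.6 p [ 0.4949 -0.0317  0.1521] rot [-9.055e+01  3.000e-02 -9.384e+01] F [ 0.7 -0.6  0.4] gap 0.0856 j [-18.   2. 108.  -0.  70. -14.]
dx dy dz [-0.0012 -0.0049  0.001 ] a [ 0.0096 -0.0007 -0.0005] rows 0.1
```

View pics/w12.png

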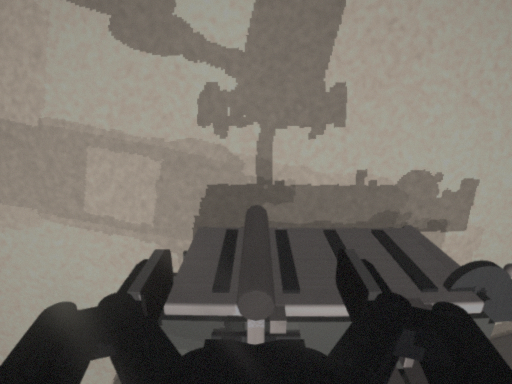

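The post, with its top at (256,300), is centred between the fingers. Closing.

```bash
python3 -m inch '[{"hand":1,"dx":-0.001,"dy":-0.004,"dz":0.001,"ax":0.009,"ay":0,"az":0},{"hand":1,"dx":-0.001,"dy":-0.004,"dz":0.001,"ax":0.009,"ay":0,"az":0},{"hand":1,"dx":-0.001,"dy":-0.004,"dz":0.001,"ax":0.009,"ay":0,"az":0},{"hand":1,"dx":-0.001,"dy":-0.004,"dz":0.001,"ax":0.009,"ay":0,"az":0},{"hand":1,"dx":-0.001,"dy":-0.004,"dz":0.001,"ax":0.009,"ay":0,"az":0},{"hand":1,"dx":-0.001,"dy":-0.004,"dz":0.001,"ax":0.009,"ay":0,"az":0}]'; python3 - <<'E'
from h import *
s=st()
H=np.array([.658,-.093]);p=s['ee_pos'];y0=s['tool_rot'][2]
v=p[:2]-H;print('r',np.hypot(*v))
# scale to r=.174 hinge from post
R=Ro.from_euler('xyz',s['tool_rot'],degrees=True)
for k in range(1,18):
    a=-.1*k;c,sn=np.cos(a),np.sin(a);q=H+np.array([c*v[0]-sn*v[1],sn*v[0]+c*v[1]])
    print(k*.1,np.round(q,3),'tool',np.round(R.inv().apply(np.r_[q,p[2]]-p),3),'ay',-a)
E
```

```text
time: 17.4
ee_pos: [0.4962, -0.0306, 0.159]
tool_rot: [-90.0, 0.0, -93.8]
force: [-7.8, 3.3, 6.8]
finger_gap: 0.0145
t 17.4 p [ 0.4962 -0.0306  0.159 ] rot [-8.999e+01  1.000e-02 -9.382e+01] F [-7.8  3.3  6.8] gap 0.0145 j [-17.   1. 108.   0.  70. -14.]
r 0.17337627588301593
0.1 [ 0.503 -0.015] tool [-0.016  0.     0.006] ay 0.1
0.2 [0.512 0.   ] tool [-0.032  0.     0.014] ay 0.2
0.30000000000000004 [0.522 0.014] tool [-0.047  0.     0.023] ay 0.30000000000000004
0.4 [0.533 0.027] tool [-0.06   0.     0.033] ay 0.4
0.5 [0.546 0.039] tool [-0.073  0.     0.045] ay 0.5
0.6000000000000001 [0.56 0.05] tool [-0.085  0.     0.058] ay 0.6000000000000001
0.7000000000000001 [0.574 0.059] tool [-0.095  0.     0.072] ay 0.7000000000000001
0.8 [0.59  0.066] tool [-0.103  0.     0.087] ay 0.8
0.9 [0.606 0.072] tool [-0.11   0.     0.103] ay 0.9
1.0 [0.623 0.077] tool [-0.116  0.     0.119] ay 1.0
1.1 [0.64  0.079] tool [-0.119  0.     0.136] ay 1.1
1.2000000000000002 [0.657 0.08 ] tool [-0.122  0.     0.154] ay 1.2000000000000002
1.3 [0.675 0.08 ] tool [-0.122  0.     0.171] ay 1.3
1.4000000000000001 [0.692 0.077] tool [-0.12   0.     0.188] ay 1.4000000000000001
1.5 [0.709 0.073] tool [-0.117  0.     0.205] ay 1.5
1.6 [0.725 0.067] tool [-0.113  0.     0.222] ay 1.6
1.7000000000000002 [0.741 0.059] tool [-0.106  0.     0.238] ay 1.7000000000000002
```

```bash
python3 -m inch '[{"hand":1,"dx":-0.008,"dy":0,"dz":0.003,"ax":0,"ay":0.05,"az":0},{"hand":1,"dx":-0.016,"dy":0,"dz":0.006,"ax":0,"ay":0.1,"az":0},{"hand":1,"dx":-0.024,"dy":0,"dz":0.01,"ax":0,"ay":0.15,"az":0},{"hand":1,"dx":-0.032,"dy":0,"dz":0.014,"ax":0,"ay":0.2,"az":0}]'; python3 - <<'E'
from h import *
s=st();print(s['moment'])
im,c=look('wrist','w13',('gate_post',))
im,c=look('top','t13',('gate_post',))
E
```

```text
time: 17.9
ee_pos: [0.5124, 0.0002, 0.1591]
tool_rot: [-90.0, -0.0, -105.4]
force: [1.4, -2.8, -0.7]
finger_gap: 0.0149
t 17.9 p [5.124e-01 2.000e-04 1.591e-01] rot [-8.9980e+01 -3.0000e-02 -1.0539e+02] F [ 1.4 -2.8 -0.7] gap 0.0149 j [-13.   4. 106.  -0.  70.   2.]
[-0.33434486 -0.08797819 -0.06809149]
gate_post [(0.58, [0.5142, 0.002, 0.1764])]
gate_post []
```

View pics/w13.png

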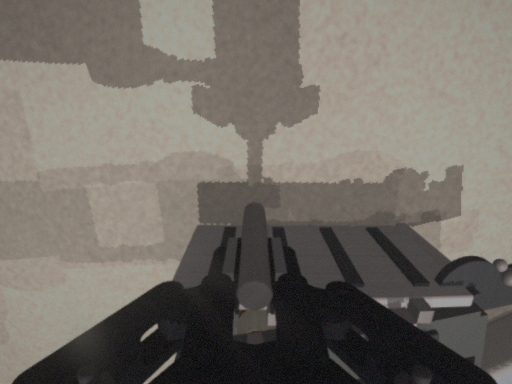

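The gate swings freely with low forces, and the post is held at (256,290). Continuing along the arc.

```bash
cat > arc.py <<'E'
from h import *
import sys
s=st();print(np.round(s['moment'],2))
H=np.array([.658,-.093]);p=s['ee_pos']
P0=np.array([.4962,-.0306])-H;P0*=.174/np.hypot(*P0);th0=np.arctan2(P0[1],P0[0])
v=p[:2]-H;g=(th0-np.arctan2(v[1],v[0]));yaw=s['tool_rot'][2];print('gate est',g,'r',np.hypot(*v),'yawturn',np.radians((-93.8-yaw)%360))
R=Ro.from_euler('xyz',s['tool_rot'],degrees=True)
for a in map(float,sys.argv[1:]):
    q=H+.1737*np.array([np.cos(th0-a),np.sin(th0-a)])
    print(a,np.round(q,3),np.round(R.inv().apply(np.r_[q,.159]-p),3),'rv',np.round((R.inv()*Ro.from_euler('xyz',[-90,0,-93.8-np.degrees(a)],degrees=True)).as_rotvec(),3))
E
python3 arc.py .3 .4 .5 .6 .7 .8 .9 1.0
```

```text
t 18.1 p [0.5124 0.     0.1591] rot [-8.9980e+01 -1.0000e-02 -1.0522e+02] F [ 0.8 -2.2 -1.1] gap 0.0145 j [-14.   4. 106.  -0.  70.   2.]
[-0.28 -0.1  -0.04]
gate est 0.20032204780370444 r 0.1728248901475838 yawturn 0.1992596359543292
0.3 [0.522 0.015] [-0.017  0.     0.005] rv [-0.     0.101  0.   ]
0.4 [0.533 0.028] [-0.032  0.     0.013] rv [-0.     0.201  0.   ]
0.5 [0.546 0.04 ] [-0.047  0.     0.022] rv [-0.     0.301  0.   ]
0.6 [0.56 0.05] [-0.061  0.     0.032] rv [-0.     0.401  0.   ]
0.7 [0.574 0.059] [-0.073  0.     0.044] rv [-0.     0.501  0.   ]
0.8 [0.59  0.067] [-0.085  0.     0.057] rv [-0.     0.601  0.   ]
0.9 [0.606 0.073] [-0.095  0.     0.071] rv [-0.     0.701  0.   ]
1.0 [0.623 0.077] [-0.103  0.     0.087] rv [-0.     0.801  0.   ]
```

```bash
python3 -m inch '[{"hand":1,"dx":-0.017,"dy":0,"dz":0.005,"ax":0,"ay":0.1,"az":0},{"hand":1,"dx":-0.032,"dy":0,"dz":0.013,"ax":0,"ay":0.2,"az":0},{"hand":1,"dx":-0.047,"dy":0,"dz":0.022,"ax":0,"ay":0.3,"az":0},{"hand":1,"dx":-0.061,"dy":0,"dz":0.032,"ax":0,"ay":0.4,"az":0},{"hand":1,"dx":-0.073,"dy":0,"dz":0.044,"ax":0,"ay":0.5,"az":0},{"hand":1,"dx":-0.085,"dy":0,"dz":0.057,"ax":0,"ay":0.6,"az":0},{"hand":1,"dx":-0.095,"dy":0,"dz":0.071,"ax":0,"ay":0.7,"az":0},{"hand":1,"dx":-0.103,"dy":0,"dz":0.087,"ax":0,"ay":0.8,"az":0}]'; python3 arc.py 1.1 1.2 1.3 1.4 1.5 1.6 1.65; python3 -c "
from h import *
look('wrist','w14',('gate_post',));look('top','t14')"
```

```text
time: 19.1
ee_pos: [0.6239, 0.0743, 0.1591]
tool_rot: [-89.8, -0.1, -151.2]
force: [1.1, -7.5, 0.8]
finger_gap: 0.0145
t 19.1 p [0.6239 0.0743 0.1591] rot [-8.9810e+01 -9.0000e-02 -1.5124e+02] F [ 1.1 -7.5  0.8] gap 0.0145 j [-4. 20. 86. -0. 73. 57.]
[-1.03 -0.    0.03]
gate est 1.0018814523716841 r 0.17074125252708047 yawturn 1.0024855301677202
1.1 [0.64 0.08] [-0.017  0.     0.003] rv [-0.003  0.098  0.001]
1.2 [0.658 0.081] [-0.033  0.     0.011] rv [-0.003  0.198  0.001]
1.3 [0.675 0.08 ] [-0.047  0.     0.02 ] rv [-0.003  0.298  0.001]
1.4 [0.692 0.077] [-0.061  0.     0.03 ] rv [-0.004  0.398  0.001]
1.5 [0.709 0.073] [-0.074  0.     0.042] rv [-0.004  0.498  0.001]
1.6 [0.725 0.067] [-0.085  0.     0.055] rv [-0.004  0.598  0.001]
1.65 [0.733 0.064] [-0.091  0.     0.062] rv [-0.004  0.648  0.   ]
gate_post [(0.79, [0.6286, 0.0757, 0.1781])]
```

View pics/w14.png

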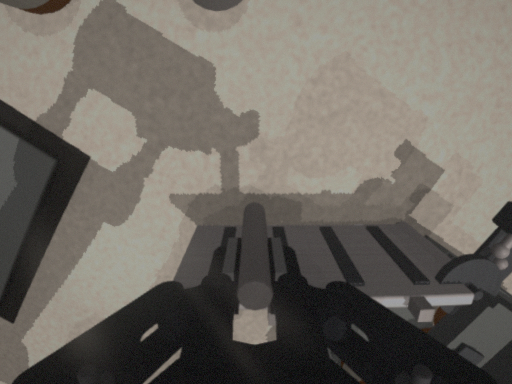

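View pics/t14.png

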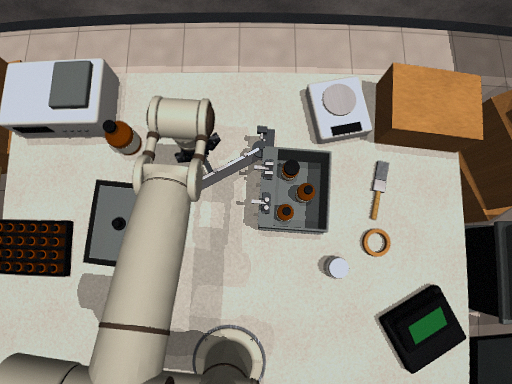

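The gate stands at about 60°, the post is held at (256,292), and everything else is in place. I'll finish the arc.

```bash
python3 -m inch '[{"hand":1,"dx":-0.016,"dy":0,"dz":0.004,"ax":0,"ay":0.1,"az":0},{"hand":1,"dx":-0.032,"dy":0,"dz":0.013,"ax":0,"ay":0.2,"az":0},{"hand":1,"dx":-0.046,"dy":0,"dz":0.022,"ax":0,"ay":0.3,"az":0},{"hand":1,"dx":-0.06,"dy":0,"dz":0.032,"ax":0,"ay":0.4,"az":0},{"hand":1,"dx":-0.072,"dy":0,"dz":0.043,"ax":0,"ay":0.5,"az":0},{"hand":1,"dx":-0.083,"dy":0,"dz":0.056,"ax":0,"ay":0.6,"az":0},{"hand":1,"dx":-0.089,"dy":0,"dz":0.063,"ax":0,"ay":0.65,"az":0},{"hand":1,"dx":-0.089,"dy":0,"dz":0.063,"ax":0,"ay":0.65,"az":0}]'; python3 arc.py 1.65; python3 -c "
from h import *
im,c=look('wrist','w15',('gate_post',));look('top','t15',('lid','gate_hinge','vial_a','wash_bottle','tub'));look('scene','s15',('lid',))"
```

```text
time: 20.25
ee_pos: [0.7322, 0.0601, 0.1591]
tool_rot: [-89.7, -0.0, 171.7]
force: [-2.9, -6.4, 2.0]
finger_gap: 0.0143
t 20.25 p [0.7322 0.0601 0.1591] rot [-8.9700e+01 -4.0000e-02  1.7167e+02] F [-2.9 -6.4  2. ] gap 0.0143 j [-5. 36. 65. -0. 79. 94.]
[-0.45  0.42  0.15]
gate est 1.6537884916031218 r 0.17016994031627627 yawturn 1.6497770383264647
1.65 [0.733 0.064] [-0.     0.    -0.004] rv [-0.005  0.     0.001]
gate_post [(0.85, [0.7351, 0.0595, 0.1749])]
lid [(0.64, [0.4315, 0.3641, 0.0028]), (0.44, [0.2967, -0.337, 0.0004])]
gate_hinge [(0.73, [0.655, -0.0968, 0.0017]), (0.29, [0.4282, 0.3645, 0.0017])]
vial_a [(0.81, [0.6077, -0.1953, 0.0051]), (0.7, [0.4713, -0.174, 0.0035])]
wash_bottle [(0.54, [0.7811, 0.1949, -0.0022])]
tub [(0.94, [0.3009, -0.3378, 0.0015])]
lid [(0.63, [0.5332, -0.2023, -0.0042])]
```

View pics/w15.png

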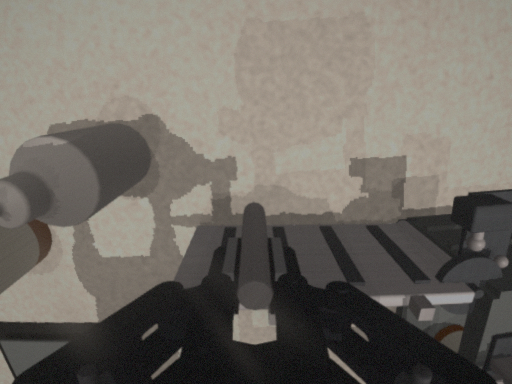

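View pics/t15.png

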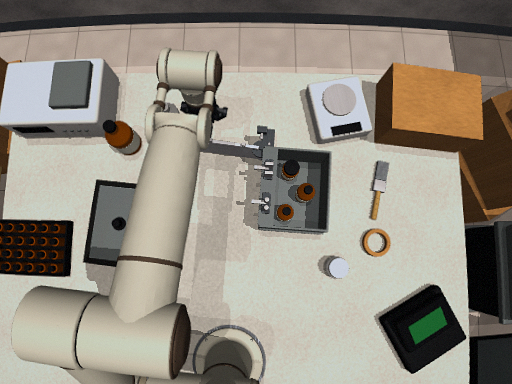

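View pics/s15.png

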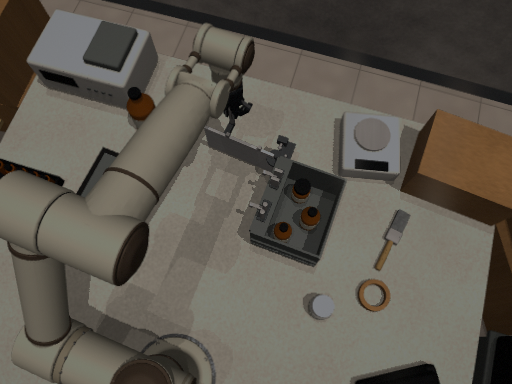

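The gate stands about 94° open, with the post still held. The lid is on the mat, the bottles are upright and both catches are in. I'll hold briefly and hand in.

```bash
python3 -m inch '[{"hand":1,"dx":0,"dy":0,"dz":0,"ax":0,"ay":0,"az":0},{"hand":1,"dx":0,"dy":0,"dz":0,"ax":0,"ay":0,"az":0},{"hand":1,"dx":0,"dy":0,"dz":0,"ax":0,"ay":0,"az":0}]'; python3 arc.py; python3 -c "
from h import *
print(robot.hand_in())"
```

```text
time: 21.12
ee_pos: [0.7314, 0.0604, 0.1591]
tool_rot: [-89.7, -0.1, 171.8]
force: [-0.7, -1.6, 0.5]
finger_gap: 0.0149
t 21.12 p [0.7314 0.0604 0.1591] rot [-8.9680e+01 -8.0000e-02  1.7175e+02] F [-0.7 -1.6  0.5] gap 0.0149 j [-5. 36. 65. -0. 79. 94.]
[0.18 0.07 0.17]
gate est 1.648826281311367 r 0.17008575457509773 yawturn 1.6483859832385181
the job is handed in; nothing more can be done
None
```

The tote is open and the job is handed in at 21 s of the 72 s allowed; no verdict was reported. I did it in the order asked:

- **Lid:** I lifted it off by the knob and set it flat on the mat. The wrist picture showed margins of about 21 mm front and back, where 23 mm each would be exact.
- **Catches:** I squeezed the round catch first, then the flat one. The gap closed to 33.1 mm and 33.6 mm, which is the 36 mm over the posts less the give of the pads. A picture taken after both squeezes showed both catches still in.
- **Gate:** I swung it by the post to about 1.65 rad (94°), past the detent, and ended still holding it there. The wrist force settled to about 2 N.

**Checks that disagreed:**
- On the last scene picture the network reported a "lid" inside the tote, which was wrong. The top picture and its detection showed the lid on the mat.
- The post's measured distance from the hinge came out at 170 mm instead of 174 mm, so my hinge estimate was a few mm off.

In the last pictures the bottles in the tote, the tub and the wash bottle stood where they were. I saw no change in anything else.

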